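# Clear the fence's path and set it to the stop

### The job

Set the saw's rip fence to the magnetic stop. First clear the three pieces of scrap wood (two off-cuts and a wedge) that lie between the fence and the blade into the belt guard, which serves as scrap tray on the right, leaving the fence where it is meanwhile; then slide the unlocked fence gently to the right until its face just touches the round nose of the stop, without shoving the stop out of place. Leave the black grip, the green bit case and the square to the right of the blade where they are.

Things in the scene. Friction and masses are not known exactly. Their poses are not given: they have to be found in the camera images.
- fence_face (a point): point on the right (blade-side) upright face of the aluminium rip fence, z = 0.04; axes as the world's. The fence is a box beam along x, x = 0.24 to 0.98, 62 mm wide in y, top z = 0.078, and slides along y only. Its left upright face, to push on anywhere, is 62 mm to +y of this point. Clamp released: it stays where left and takes about 8 N to slide
- magnet_stop: grey magnetic stop on the table right of the fence: steel foot 56 x 44 mm, grey body 50 x 40 mm, 36 mm high, a black round knob on top (to z = 0.048), and towards +y a round upright steel nose. Origin: centre of the underside. It is never handled: its magnet holds it with about 16 to 25 N, beyond which it slides
- stop_nose (a point): axis of the stop's round steel nose (a vertical cylinder of radius 12 mm, from z = 0.004 to 0.034), 22 mm along the stop's own +y from its origin; the nose's foremost line is what the fence face must touch, so then the face is 12 mm to +y of this point
- offcut_0: brown sawn off-cut, box 42 x 75 x 20 mm (own x, y, z), 0.03 kg; origin: centre of its underside
- offcut_1: grey sawn off-cut, box 36 x 55 x 36 mm (own x, y, z), 0.04 kg; origin: centre of its underside
- wedge_1: grey hardwood wedge, 26 x 70 mm (own x, y), rising from 4 mm at its thin end (own -y) to 20 mm at its thick end (own +y), 12 mm high in the middle; upright sides 26 mm apart; 0.03 kg; origin: centre of its underside
- belt_guard: dark grey-blue pressed belt guard, open side up, used as scrap tray; teardrop, 178 x 304 x 35 mm (own x, y, z), fixed to the table; origin: centre of its underside. The floor is about 5 mm thick and the rim 35 mm high; inside it is at least 110 mm wide (own x) between own y = -0.115 and -0.045, and at least 86 mm wide from there to own y = +0.13
- black_grip: black rubber grip standing on end, diameter 31 mm, 94 mm high; bystander, to be left alone; origin: centre of its foot
- combination_square: steel combination square lying flat, 98 x 230 x 21 mm (own x, y, z), long way along own y; bystander, to be left alone; origin: centre of its underside
- bit_case: green drill-bit case with a black catch, closed, 76 x 80 x 27 mm; bystander, to be left alone; origin: centre of its underside

How it is judged (in metres and radians):
On the way, in this order (a step that is already met when the one before it is completed fails the run):
1. all three scrap pieces lie released in the belt guard while the fence is still where it was (within 15 mm) (x of offcut_0 in the frame of belt_guard between -0.075 and 0.075 m and y of offcut_0 in the frame of belt_guard between -0.14 and 0.14 m and z of offcut_0 in the frame of belt_guard between -0.01 and 0.05 m and x of offcut_1 in the frame of belt_guard between -0.075 and 0.075 m and y of offcut_1 in the frame of belt_guard between -0.14 and 0.14 m and z of offcut_1 in the frame of belt_guard between -0.01 and 0.05 m and x of wedge_1 in the frame of belt_guard between -0.075 and 0.075 m and y of wedge_1 in the frame of belt_guard between -0.14 and 0.14 m and z of wedge_1 in the frame of belt_guard between -0.01 and 0.05 m and contact force between the fingers and offcut_0 below 0.2 N and contact force between the fingers and offcut_1 below 0.2 N and contact force between the fingers and wedge_1 below 0.2 N and distance of fence_face from where it was at the start of the episode below 0.015 m), for 0.2 s.
2. the fence face touches the stop's nose (gap under 2.5 mm) (y of stop_nose in the frame of fence_face above -0.0145 m), for 0.2 s.
At the end, for the whole second after the job is handed in: all three scrap pieces lie at rest inside the belt guard's rim (origin within 75 mm across and 140 mm along its middle and less than 50 mm above its underside); the fence stays with its right face within 2.5 mm of the stop's nose; the stop is within 6 mm of where it stood (x of offcut_0 in the frame of belt_guard between -0.075 and 0.075 m and y of offcut_0 in the frame of belt_guard between -0.14 and 0.14 m and z of offcut_0 in the frame of belt_guard between -0.01 and 0.05 m and x of offcut_1 in the frame of belt_guard between -0.075 and 0.075 m and y of offcut_1 in the frame of belt_guard between -0.14 and 0.14 m and z of offcut_1 in the frame of belt_guard between -0.01 and 0.05 m and x of wedge_1 in the frame of belt_guard between -0.075 and 0.075 m and y of wedge_1 in the frame of belt_guard between -0.14 and 0.14 m and z of wedge_1 in the frame of belt_guard between -0.01 and 0.05 m and y of stop_nose in the frame of fence_face above -0.0145 m and linear speed of each of offcut_0, offcut_1, wedge_1 below 0.02 m/s and distance of magnet_stop from where it was at the start of the episode below 0.006 m); the robot touches nothing.
It fails at once if the stop is shoved by more than 6 mm (distance of magnet_stop from where it was at the start of the episode above 0.006 m).
It fails at once if the black grip is moved by more than 25 mm or tipped (distance of black_grip from where it was at the start of the episode above 0.025 m or angle between black_grip's own z axis and vertical above 0.4 rad).
It fails at once if the bit case is moved by more than 25 mm (distance of bit_case from where it was at the start of the episode above 0.025 m).
It fails at once if the square is moved by more than 25 mm (distance of combination_square from where it was at the start of the episode above 0.025 m).
It also fails if it takes over 72 s, if anything falls off the work surface, if the arm or the gripper's body presses on something with over 40 N, if the wrist force passes 120 N, or if a joint passes its speed limit or range.

### The arm

A 7-joint arm with a two-finger parallel gripper is mounted at the origin on a cart in front of the work surface, level with it; the furniture and walls round the work are solid. World frame = base frame: x ahead of the robot, y to its left, z up, the work surface at z = 0. Lengths are in m, angles in degrees, forces in N, time in s.
With the tool pointing down it reaches from about 0.4 to 0.85 m from the base axis. Payload 4.5 kg.
Tool frame: the origin (TCP) lies where the fingers leave the gripper's body, on its centre line; the fingertips stand 64 mm ahead of it and the grasp point (between the pads) lies 45 mm ahead of it (arm.grip_point_offset is the distance from the TCP to the grasp point, in m); x points along the fingers, y is the direction in which the jaws open and shut, and the axes are right-handed (so a half turn about x gives the same grasp; the last joint's range is limited). The gripper opens to 88 mm and grips with 3 to 60 N. Pads are 18 mm wide; open, the fingers measure 123 mm over their backs; the gripper's body (75 mm by 187 mm) begins 45 mm behind the grasp point.
Start: joints at [69.775, 39.483, -11.15, 89.685, 9.013, 51.709, -12.324], TCP at [0.236, -0.579, 0.303] pointing down, gripper open.
Joint ranges: [-172.22, 172.22], [-26.19, 119.32], [-84.43, 86.54], [7.71, 146.69], [-57.33, 237.33], [2.42, 119.75], [-152.13, 152.13]. Speed limits (degrees/s): [147.25, 147.25, 180, 180, 180, 180, 180].

### API

Orientations are given as [roll, pitch, yaw] about the fixed x, y, z axes, in that order (R = Rz(yaw) Ry(pitch) Rx(roll)).
In Python, from bench import arm gives the robot as it stands.
- The arm moves only by the tool step_arm, never from a script. Its argument "plan" is a list of rows, each an object of numbers: "x", "y", "z": the shift along the tool's x, y, z in m; "rx", "ry", "rz": the turn, a rotation vector about the tool's x, y, z in degrees; "jaw": the closure, from -1 (fully open) to 1 (shut). A call has exactly 8 rows; each row shifts and turns the commanded pose from where the row before left it, along the tool's axes as they then stand; what a row does not reach is not made up. A row lasts 1/10 s, in which the tool goes at most 50 mm and 8.59 degrees, less where a joint would pass 70% of its speed; a pose out of reach is approached as far as the arm can. A call with a gripper value outside its range is refused whole. The fingers move at their own pace and stop on an object; "newtons" is the grip in N (left out, the last holds). Time passes only in rows, so rows that do not move let the fingers close, or fill a call up. It gives the time, the measured TCP pose, the force and the opening at its end, in the units of the state.
- arm.get_state(): the state, without advancing time (a new reading comes with each control period).
- arm.read_camera(name): name is "side" or "top"; returns a dict with "frame" (480x640x3 uint8, red, green, blue), "mtx" (3x3 intrinsics, pixels), "k1" (the pictures are not rectified: a ray, as slopes to the right and down, at radius r is drawn at 1 + k1 r^2 times it, then the intrinsics apply), "rvec" (rotation vector, rad) and "tvec" (3), from world to camera coordinates, as OpenCV has them. Camera axes: x right, y down, z forward; pixel columns grow to the right and rows downward; lengths in m; the calibration is good to about 2 mm. A picture is of the moment at which its call begins. There is no depth.
- arm.finish_job(): hands the job in, once; it reports no verdict.
The state is a dict: "time": time; "joint_pos": joint angles; "dq": joint speeds; "tau": joint torques, N m; "tool_pos": TCP position; "orientation": TCP orientation; "wrist_force": force on the tool from outside, world axes, zero at the start; "torque": the same for the moment, N m; "width": opening from 0.0 (shut) to 1.0 (fully open).
Only numpy, scipy, OpenCV 4.12 (cv2) and the standard library are available. Lean on these libraries where they do the work, as an engineer would, in place of code of your own. Each camera call takes 0.05 s, during which the arm holds its last target. There are 200 camera calls.

## Working session

There is one attempt and no reset: what is moved stays moved. The work goes in short steps, Python scripts to look and compute and a tool call to move; the robot and the scene stay as the last step left them, time stands still between calls to the robot, and variables do not carry over. Pictures are saved under pics/ and viewed, about 8 in all and at most 12, crops included, and the job is handed in when it is done.

Besides the shell and the picture viewer there is one more tool, called after ">>>" as name([rows], argument=value, ...), one row to a line, values as JSON. step_arm: Moves the arm, as the interface text tells. Its arguments: {"type":"object","properties":{"plan":{"type":"array","items":{"type":"object","properties":{"x":{"type":"number"},"y":{"type":"number"},"z":{"type":"number"},"rx":{"type":"number"},"ry":{"type":"number"},"rz":{"type":"number"},"jaw":{"type":"number"}}}},"newtons":{"type":"number"}},"required":["plan"]}

```bash
mkdir -p pics; ls
cat > h.py <<'E'
import numpy as np, cv2
from bench import arm
def snap(n,fn=None):
    c=arm.read_camera(n)
    if fn: cv2.imwrite(fn,cv2.cvtColor(c['frame'],cv2.COLOR_RGB2BGR)); np.savez(fn.replace('.png','.npz'),**c)
    return c
def ray(c,u,v):
    K=np.array(c['mtx']);k1=float(c['k1']);D=np.array([k1,0,0,0,0.])
    p=cv2.undistortPointsIter(np.array([[[u,v]]],float),K,D,None,None,(3,50,1e-10))[0,0]
    R=cv2.Rodrigues(np.array(c['rvec'],float))[0];t=np.array(c['tvec'],float).ravel()
    return -R.T@t, R.T@np.array([p[0],p[1],1.])
def pt(c,u,v,z):
    o,d=ray(c,u,v);return np.round(o+d*(z-o[2])/d[2],4)
def proj(c,P):
    return cv2.projectPoints(np.array([P],float),np.array(c['rvec'],float),np.array(c['tvec'],float),np.array(c['mtx']),np.array([float(c['k1']),0,0,0,0]))[0].ravel().round(1)
def load(fn): return dict(np.load(fn))
E
python3 - <<'E'
from h import *
a=snap('top','pics/t0.png');b=snap('side','pics/s0.png')
for c in(a,b): print(c['mtx'],c['k1'],ray(c,320,240))
print(arm.get_state())
E
```

```text
pics
[[544.21254141   0.         316.11804946]
 [  0.         544.21254141 242.36676956]
 [  0.           0.           1.        ]] -0.004722350456968058 (array([0.32617334, 0.05640543, 1.2799352 ]), array([ 0.2019589 ,  0.01295941, -0.97934389]))
[[475.45512378   0.         311.02680958]
 [  0.         475.45512378 237.42416289]
 [  0.           0.           1.        ]] 0.010213485719044563 (array([ 0.55129078, -0.75491859,  0.64035801]), array([ 0.03492647,  0.81169824, -0.58336236]))
{'time': 0.1, 'joint_pos': array([ 69.77355502,  39.52669984, -11.1473065 ,  89.73874093,
         9.01144359,  51.70895432, -12.32321629]), 'dq': array([-0.02241775, -0.12192173, -0.05114946, -0.13697828, -0.07590734,
        0.03203644,  0.05958238]), 'tau': array([-3.38166814e-03, -5.28501427e+01, -1.27161518e+00, -1.53838259e+01,
       -5.25442930e-02,  1.90329949e-03,  4.28946828e-05]), 'tool_pos': array([ 0.23559188, -0.57839965,  0.30201016]), 'orientation': array([-87.14892138,  89.90740557, 115.02048216]), 'wrist_force': array([ 0.20039225,  0.10836793, -0.12157154]), 'torque': array([-0.00461554, -0.00521426, -0.04438265]), 'width': 0.9977506626911553}
```

View pics/t0.png

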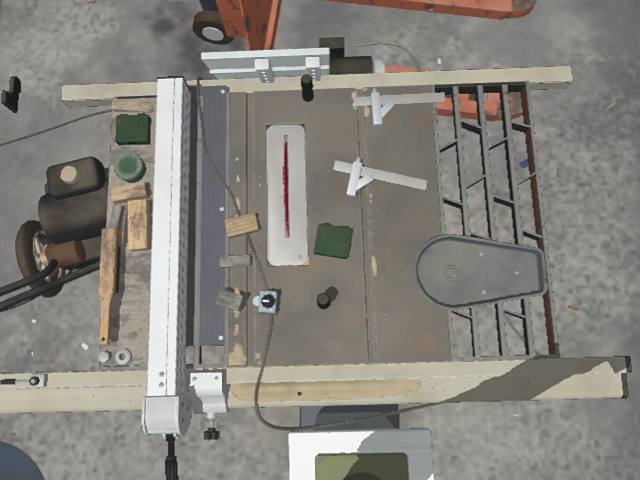

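View pics/s0.png

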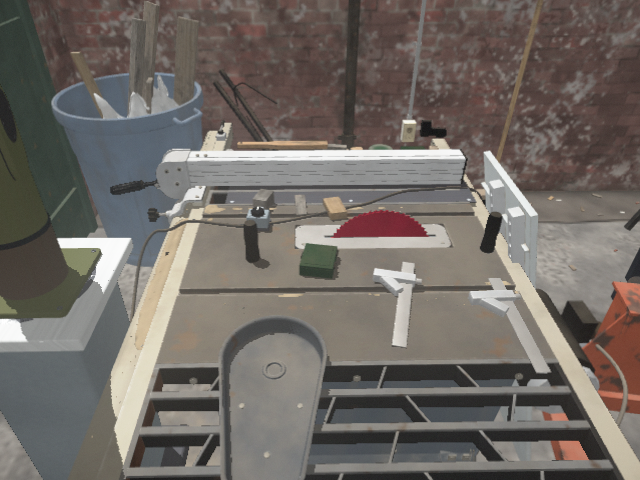

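The top view (up is +x, left is +y) shows the brown off-cut at about (242,224) and grey pieces at (235,261) and (231,299). The stop is at (266,300), the grip at (326,297), the bit case at (333,240) and the guard at (480,272). I'll enlarge the scrap area next.

Run:
```python
from h import *
a=cv2.imread('pics/t0.png')[200:325,180:290]; b=cv2.imread('pics/s0.png')[175:245,230:360]
A=cv2.resize(a,None,fx=4.6,fy=4.6,interpolation=cv2.INTER_CUBIC);B=cv2.resize(b,None,fx=2.2,fy=2.2,interpolation=cv2.INTER_CUBIC)
o=np.zeros((600,800,3),np.uint8);o[:A.shape[0],:A.shape[1]]=A;o[:B.shape[0],510:510+B.shape[1]]=B
cv2.imwrite('pics/z0.png',o)
c=load('pics/t0.npz')
for n,u,v,z in[('fenceR top',184,230,.078),('fenceR top',182,110,.078),('fenceR',187,330,.078),('off0',242,224,.02),('w',235,261,.012),('o1',231,298,.036),('stopknob',267,298,.048),('guard',482,272,.035),('guardL',417,272,.035),('guardR',546,272,.035),('gT',450,235,.035),('gB',450,307,.035),('grip',323,299,.094),('case',334,239,.027)]: print(n,pt(c,u,v,z))
```

```text
fenceR top [0.6076 0.3815 0.078 ]
fenceR top [0.9017 0.3924 0.078 ]
fenceR [0.3819 0.3703 0.078 ]
off0 [0.6312 0.2581 0.02  ]
w [0.5435 0.2761 0.012 ]
o1 [0.4536 0.281  0.036 ]
stopknob [0.4499 0.1968 0.048 ]
guard [ 0.4958 -0.296   0.035 ]
guardL [ 0.5005 -0.1478  0.035 ]
guardR [ 0.4911 -0.4412  0.035 ]
gT [ 0.5847 -0.2297  0.035 ]
gB [ 0.4182 -0.2171  0.035 ]
grip [0.4394 0.0694 0.094 ]
case [0.5859 0.04   0.027 ]
```

View pics/z0.png

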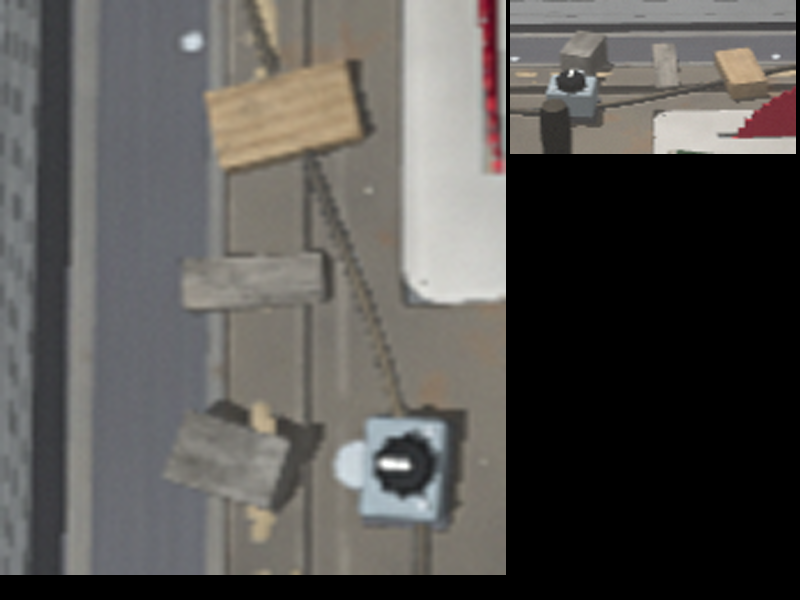

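```bash
cat >> h.py <<'E'
from scipy.spatial.transform import Rotation as Ro
def pose():
    s=arm.get_state(); return np.array(s['tool_pos']),Ro.from_euler('xyz',s['orientation'],degrees=True),s
def goto(x,y,z,jaw):
    """total tool-frame shift and turn to TCP x,y,z pointing down, jaw axis at angle jaw (deg from world +x, mod 180)"""
    p,R,s=pose(); best=None
    for a in (jaw,jaw+180):
        X=np.array([0,0,-1.]);Y=np.array([np.cos(np.radians(a)),np.sin(np.radians(a)),0])
        T=Ro.from_matrix(np.c_[X,Y,np.cross(X,Y)]); rv=(R.inv()*T).as_rotvec(degrees=True)
        print('jaw',a,'turn',rv.round(2),'shift(now axes)',R.inv().apply(np.array([x,y,z])-p).round(4),'shift(after turn)',T.inv().apply(np.array([x,y,z])-p).round(4))
    print('tcp',p.round(4),'jawdir',np.degrees(np.arctan2(*R.apply([0,1,0])[1::-1])).round(2),'w',round(s['width'],3),'F',s['wrist_force'].round(2),'t',s['time'],'q7',s['joint_pos'][6].round(1),'R',R.as_matrix().round(3).tolist())
E
python3 - <<'E'
from h import *
c=load('pics/t0.npz')
def quad(n,L,z):
    P=np.array([pt(c,180+u/4.6,200+v/4.6,z)[:2] for u,v in L]);ce=P.mean(0)
    print(n,P.round(3).tolist(),'ce',ce.round(4)); 
    for i in range(4):
        d=P[(i+1)%4]-P[i];print('   edge',np.hypot(*d).round(4),np.degrees(np.arctan2(d[1],d[0])).round(1))
quad('off0',[(206,93),(347,60),(366,136),(228,170)],.02)
quad('wedge',[(184,258),(324,253),(328,300),(184,309)],.012)
quad('o1',[(207,408),(294,440),(275,510),(165,468)],.036)
quad('stop',[(363,416),(447,416),(447,525),(360,525)],.036)
print('nose tip',pt(c,180+334/4.6,200+465/4.6,.034))
g=cv2.cvtColor(c['frame'],cv2.COLOR_RGB2GRAY)
for v in (120,180,240,300,340): print(v,g[v,150:194].tolist())
goto(.62,.25,.2,10)
E
```

```text
off0 [[0.642, 0.299], [0.657, 0.226], [0.616, 0.216], [0.6, 0.288]] ce [0.6289 0.2573]
   edge 0.0751 -78.4
   edge 0.042 -166.7
   edge 0.0734 102.3
   edge 0.043 15.7
wedge [[0.556, 0.312], [0.557, 0.239], [0.532, 0.237], [0.53, 0.312]] ce [0.5438 0.2751]
   edge 0.0726 -89.8
   edge 0.0247 -175.6
   edge 0.0743 91.8
   edge 0.0266 0.4
o1 [[0.476, 0.295], [0.458, 0.251], [0.424, 0.261], [0.446, 0.316]] ce [0.4508 0.2807]
   edge 0.047 -111.7
   edge 0.0358 164.6
   edge 0.0594 67.8
   edge 0.036 -35.3
stop [[0.469, 0.217], [0.468, 0.175], [0.414, 0.175], [0.415, 0.218]] ce [0.4414 0.1963]
   edge 0.0421 -91.8
   edge 0.0541 179.2
   edge 0.0431 88.3
   edge 0.0541 -1.9
nose tip [0.4452 0.2316 0.034 ]
120 [45, 100, 154, 152, 149, 165, 212, 232, 231, 230, 230, 230, 231, 231, 229, 230, 230, 230, 230, 230, 231, 233, 212, 158, 230, 232, 230, 229, 229, 231, 229, 187, 113, 92, 112, 108, 114, 116, 121, 113, 82, 59, 58, 57]
180 [151, 150, 147, 161, 208, 233, 231, 231, 229, 228, 226, 226, 227, 227, 227, 226, 228, 227, 227, 228, 223, 217, 229, 228, 228, 228, 229, 229, 228, 210, 153, 111, 113,
[... 430 characters left out ...]
8, 121, 121, 116, 103, 93, 59, 62, 60, 63, 60, 59, 59]
340 [237, 234, 234, 234, 234, 234, 234, 234, 234, 233, 235, 235, 235, 235, 237, 239, 227, 199, 238, 240, 239, 239, 239, 240, 243, 238, 163, 106, 98, 124, 130, 112, 103, 125, 133, 108, 61, 59, 62, 60, 61, 59, 57, 88]
jaw 10 turn [-7.783e+01 -6.000e-02  8.000e-02] shift(now axes) [ 0.103  -0.6219 -0.6686] shift(after turn) [ 0.102   0.5224 -0.7491]
jaw 190 turn [1.0217e+02 9.0000e-02 6.0000e-02] shift(now axes) [ 0.103  -0.6219 -0.6686] shift(after turn) [ 0.102  -0.5224  0.7491]
tcp [ 0.2356 -0.5784  0.302 ] jawdir -67.83 w 0.998 F [ 0.2   0.11 -0.12] t 0.1 q7 -12.3 R [[-0.001, 0.377, -0.926], [0.001, -0.926, -0.377], [-1.0, -0.002, 0.0]]
```

>>> step_arm([
  {"rx":-8.5,"jaw":-1},
  {"rx":-8.5,"jaw":-1},
  {"rx":-8.5,"jaw":-1},
  {"rx":-8.5,"jaw":-1},
  {"rx":-8.5,"jaw":-1},
  {"rx":-8.5,"jaw":-1},
  {"rx":-8.5,"jaw":-1},
  {"rx":-8.5,"jaw":-1},
])

```text
validation failed for argument at $.pl...
```

>>> step_arm([
  {"rx":-8.5,"jaw":-1},
  {"rx":-4.8,"jaw":-1},
  {"y":0.028,"z":-0.04},
  {"y":0.028,"z":-0.04},
  {"y":0.028,"z":-0.04},
  {"y":0.028,"z":-0.04},
  {"y":0.028,"z":-0.04},
  {"y":0.028,"z":-0.04},
])

```text
validation failed for argument at $.pl...
```

```bash
python3 -c "
from h import *
goto(.629,.2575,.2,13.5)"
```

```text
jaw 13.5 turn [-8.133e+01 -6.000e-02  8.000e-02] shift(now axes) [ 0.103  -0.6255 -0.6798] shift(after turn) [ 0.102   0.5777 -0.721 ]
jaw 193.5 turn [9.867e+01 8.000e-02 6.000e-02] shift(now axes) [ 0.103  -0.6255 -0.6798] shift(after turn) [ 0.102  -0.5777  0.721 ]
tcp [ 0.2356 -0.5784  0.302 ] jawdir -67.83 w 0.998 F [ 0.2   0.11 -0.12] t 0.1 q7 -12.3 R [[-0.001, 0.377, -0.926], [0.001, -0.926, -0.377], [-1.0, -0.002, 0.0]]
```

>>> step_arm([
  {"x":0,"y":0,"z":0,"rx":-8.5,"ry":0,"rz":0,"jaw":-1},
  {"x":0,"y":0,"z":0,"rx":-8.5,"ry":0,"rz":0,"jaw":-1},
  {"x":0,"y":0,"z":0,"rx":-8.5,"ry":0,"rz":0,"jaw":-1},
  {"x":0,"y":0,"z":0,"rx":-8.5,"ry":0,"rz":0,"jaw":-1},
  {"x":0,"y":0,"z":0,"rx":-8.5,"ry":0,"rz":0,"jaw":-1},
  {"x":0,"y":0,"z":0,"rx":-8.5,"ry":0,"rz":0,"jaw":-1},
  {"x":0,"y":0,"z":0,"rx":-8.5,"ry":0,"rz":0,"jaw":-1},
  {"x":0,"y":0,"z":0,"rx":-8.5,"ry":0,"rz":0,"jaw":-1},
])

```text
time: 0.9
tool_pos: [0.2355, -0.5786, 0.3022]
orientation: [-146.1, 89.9, 124.4]
wrist_force: [0.4, -0.1, 0.6]
width: 0.998
```

>>> step_arm([
  {"x":0,"y":0,"z":0,"rx":-8.5,"ry":0,"rz":0,"jaw":-1},
  {"x":0,"y":0,"z":0,"rx":-4.8,"ry":0,"rz":0,"jaw":-1},
  {"x":0,"y":0.028,"z":-0.036,"rx":0,"ry":0,"rz":0,"jaw":-1},
  {"x":0,"y":0.028,"z":-0.036,"rx":0,"ry":0,"rz":0,"jaw":-1},
  {"x":0,"y":0.028,"z":-0.036,"rx":0,"ry":0,"rz":0,"jaw":-1},
  {"x":0,"y":0.028,"z":-0.036,"rx":0,"ry":0,"rz":0,"jaw":-1},
  {"x":0,"y":0.028,"z":-0.036,"rx":0,"ry":0,"rz":0,"jaw":-1},
  {"x":0,"y":0.028,"z":-0.036,"rx":0,"ry":0,"rz":0,"jaw":-1},
])

```text
time: 1.7
tool_pos: [0.3491, -0.328, 0.3026]
orientation: [-143.3, 90.0, 140.1]
wrist_force: [0.9, -0.4, 0.9]
width: 1.001
```

```bash
python3 -c "
from h import *
goto(.629,.2575,.2,13.5)"
```

```text
jaw 13.5 turn [-0.07 -0.01  0.01] shift(now axes) [ 0.1026  0.4083 -0.5045] shift(after turn) [ 0.1026  0.4089 -0.504 ]
jaw 193.5 turn [1.7993e+02 2.0000e-02 2.0000e-02] shift(now axes) [ 0.1026  0.4083 -0.5045] shift(after turn) [ 0.1026 -0.4089  0.504 ]
tcp [ 0.3491 -0.328   0.3026] jawdir 13.43 w 1.001 F [ 0.89 -0.43  0.95] t 1.7 q7 23.7 R [[-0.0, 0.973, 0.232], [0.0, 0.232, -0.973], [-1.0, -0.0, -0.0]]
```

>>> step_arm([
  {"x":0.007,"y":0.029,"z":-0.036,"rx":0,"ry":0,"rz":0,"jaw":-1},
  {"x":0.007,"y":0.029,"z":-0.036,"rx":0,"ry":0,"rz":0,"jaw":-1},
  {"x":0.007,"y":0.029,"z":-0.036,"rx":0,"ry":0,"rz":0,"jaw":-1},
  {"x":0.007,"y":0.029,"z":-0.036,"rx":0,"ry":0,"rz":0,"jaw":-1},
  {"x":0.007,"y":0.029,"z":-0.036,"rx":0,"ry":0,"rz":0,"jaw":-1},
  {"x":0.007,"y":0.029,"z":-0.036,"rx":0,"ry":0,"rz":0,"jaw":-1},
  {"x":0.007,"y":0.029,"z":-0.036,"rx":0,"ry":0,"rz":0,"jaw":-1},
  {"x":0.007,"y":0.029,"z":-0.036,"rx":0,"ry":0,"rz":0,"jaw":-1},
])

```text
time: 2.5
tool_pos: [0.5079, 0.0062, 0.2462]
orientation: [-62.2, 90.0, -138.8]
wrist_force: [1.9, -0.6, -0.2]
width: 0.998
```

>>> step_arm([
  {"x":0.007,"y":0.029,"z":-0.036,"rx":0,"ry":0,"rz":0,"jaw":-1},
  {"x":0.007,"y":0.029,"z":-0.036,"rx":0,"ry":0,"rz":0,"jaw":-1},
  {"x":0.007,"y":0.029,"z":-0.036,"rx":0,"ry":0,"rz":0,"jaw":-1},
  {"x":0.007,"y":0.029,"z":-0.036,"rx":0,"ry":0,"rz":0,"jaw":-1},
  {"x":0.007,"y":0.029,"z":-0.036,"rx":0,"ry":0,"rz":0,"jaw":-1},
  {"x":0.007,"y":0.029,"z":-0.036,"rx":0,"ry":0,"rz":0,"jaw":-1},
  {"x":0,"y":0,"z":0,"rx":0,"ry":0,"rz":0,"jaw":-1},
  {"x":0,"y":0,"z":0,"rx":0,"ry":0,"rz":0,"jaw":-1},
])

```text
time: 3.3
tool_pos: [0.6257, 0.2559, 0.2036]
orientation: [-79.9, 89.9, -156.4]
wrist_force: [0.8, -0.6, -1.6]
width: 1.001
```

```bash
python3 -c "
from h import *
goto(.629,.2575,.068,13.5)"
```

```text
jaw 13.5 turn [0.07 0.02 0.1 ] shift(now axes) [ 0.1356  0.0038 -0.0009] shift(after turn) [ 0.1356  0.0036 -0.0008]
jaw 193.5 turn [-1.7993e+02 -1.5000e-01  3.0000e-02] shift(now axes) [ 0.1356  0.0038 -0.0009] shift(after turn) [ 0.1356 -0.0036  0.0008]
tcp [0.6257 0.2559 0.2036] jawdir 13.57 w 1.001 F [ 0.84 -0.64 -1.62] t 3.3 q7 -33.0 R [[-0.002, 0.972, 0.235], [-0.001, 0.235, -0.972], [-1.0, -0.002, 0.0]]
```

>>> step_arm([
  {"x":0.035,"y":0.004,"z":0,"rx":0,"ry":0,"rz":0,"jaw":-1},
  {"x":0.035,"y":0,"z":0,"rx":0,"ry":0,"rz":0,"jaw":-1},
  {"x":0.035,"y":0,"z":0,"rx":0,"ry":0,"rz":0,"jaw":-1},
  {"x":0.018,"y":0,"z":0,"rx":0,"ry":0,"rz":0,"jaw":-1},
  {"x":0.01,"y":0,"z":0,"rx":0,"ry":0,"rz":0,"jaw":-1},
  {"x":0,"y":0,"z":0,"rx":0,"ry":0,"rz":0,"jaw":-1},
  {"x":0,"y":0,"z":0,"rx":0,"ry":0,"rz":0,"jaw":1},
  {"x":0,"y":0,"z":0,"rx":0,"ry":0,"rz":0,"jaw":1},
], newtons=20)

```text
time: 4.1
tool_pos: [0.6313, 0.2564, 0.0735]
orientation: [103.1, 89.8, 26.6]
wrist_force: [-0.6, -0.5, 0.8]
width: 0.84
```

>>> step_arm([
  {"x":0,"y":0,"z":0,"rx":0,"ry":0,"rz":0,"jaw":1},
  {"x":0,"y":0,"z":0,"rx":0,"ry":0,"rz":0,"jaw":1},
  {"x":0,"y":0,"z":0,"rx":0,"ry":0,"rz":0,"jaw":1},
  {"x":0,"y":0,"z":0,"rx":0,"ry":0,"rz":0,"jaw":1},
  {"x":0,"y":0,"z":0,"rx":0,"ry":0,"rz":0,"jaw":1},
  {"x":-0.03,"y":0,"z":0,"rx":0,"ry":0,"rz":0,"jaw":1},
  {"x":-0.04,"y":0,"z":0,"rx":0,"ry":0,"rz":0,"jaw":1},
  {"x":-0.04,"y":0,"z":0,"rx":0,"ry":0,"rz":0,"jaw":1},
])

```text
time: 4.9
tool_pos: [0.6298, 0.2557, 0.1822]
orientation: [-77.2, 89.9, -153.8]
wrist_force: [1.2, -0.6, -0.1]
width: 0.476
```

```bash
python3 -c "
from h import *
goto(.499,-.22,.22,0)"
```

```text
jaw 0 turn [13.48  0.03  0.1 ] shift(now axes) [-0.0372 -0.2381  0.4321] shift(after turn) [-0.0378 -0.1308  0.4757]
jaw 180 turn [-1.6652e+02 -1.4000e-01  5.0000e-02] shift(now axes) [-0.0372 -0.2381  0.4321] shift(after turn) [-0.0378  0.1308 -0.4757]
tcp [0.6298 0.2557 0.1822] jawdir 13.48 w 0.476 F [ 1.2  -0.62 -0.14] t 4.9 q7 -33.4 R [[-0.002, 0.972, 0.233], [-0.001, 0.233, -0.972], [-1.0, -0.002, 0.0]]
```

>>> step_arm([
  {"x":-0.02,"y":0,"z":0,"rx":6.75,"ry":0,"rz":0,"jaw":1},
  {"x":-0.02,"y":0,"z":0,"rx":6.75,"ry":0,"rz":0,"jaw":1},
  {"x":0,"y":-0.012,"z":0.044,"rx":0,"ry":0,"rz":0,"jaw":1},
  {"x":0,"y":-0.012,"z":0.044,"rx":0,"ry":0,"rz":0,"jaw":1},
  {"x":0,"y":-0.012,"z":0.044,"rx":0,"ry":0,"rz":0,"jaw":1},
  {"x":0,"y":-0.012,"z":0.044,"rx":0,"ry":0,"rz":0,"jaw":1},
  {"x":0,"y":-0.012,"z":0.044,"rx":0,"ry":0,"rz":0,"jaw":1},
  {"x":0,"y":-0.012,"z":0.044,"rx":0,"ry":0,"rz":0,"jaw":1},
])

```text
time: 5.7
tool_pos: [0.5574, -0.0096, 0.2218]
orientation: [18.3, 90.0, -71.7]
wrist_force: [2.1, -0.6, -0.9]
width: 0.473
```

>>> step_arm([
  {"x":0,"y":-0.012,"z":0.044,"rx":0,"ry":0,"rz":0,"jaw":1},
  {"x":0,"y":-0.012,"z":0.044,"rx":0,"ry":0,"rz":0,"jaw":1},
  {"x":0,"y":-0.012,"z":0.044,"rx":0,"ry":0,"rz":0,"jaw":1},
  {"x":0,"y":-0.012,"z":0.044,"rx":0,"ry":0,"rz":0,"jaw":1},
  {"x":0,"y":-0.011,"z":0.04,"rx":0,"ry":0,"rz":0,"jaw":1},
  {"x":0,"y":0,"z":0,"rx":0,"ry":0,"rz":0,"jaw":1},
  {"x":0,"y":0,"z":0,"rx":0,"ry":0,"rz":0,"jaw":1},
  {"x":0,"y":0,"z":0,"rx":0,"ry":0,"rz":0,"jaw":1},
])

```text
time: 6.5
tool_pos: [0.4996, -0.2223, 0.2218]
orientation: [148.2, 89.9, 58.3]
wrist_force: [-0.2, 0.5, 0.1]
width: 0.475
```

Run:
```python
from h import *
goto(.499,-.22,.082,0)
a=snap('top','pics/t1.png');b=snap('side','pics/s1.png')
o=np.zeros((480,800,3),np.uint8);o[:,:400]=cv2.resize(cv2.imread('pics/t1.png')[200:340,400:560],(400,350)) if 0 else cv2.resize(cv2.imread('pics/t1.png')[200:392,400:560],(400,480));o[:,400:]=cv2.resize(cv2.imread('pics/s1.png')[240:480,180:380],(400,480))
cv2.imwrite('pics/z1.png',o)
```

```text
jaw 0 turn [ 0.09 -0.07 -0.04] shift(now axes) [ 0.1398 -0.0007 -0.0021] shift(after turn) [ 0.1398 -0.0006 -0.0023]
jaw 180 turn [-1.7991e+02  7.0000e-02 -1.1000e-01] shift(now axes) [ 0.1398 -0.0007 -0.0021] shift(after turn) [0.1398 0.0006 0.0023]
tcp [ 0.4996 -0.2223  0.2218] jawdir 0.09 w 0.475 F [-0.23  0.5   0.13] t 6.5 q7 -8.0 R [[0.001, 1.0, 0.002], [0.001, 0.002, -1.0], [-1.0, 0.001, -0.001]]
```

View pics/z1.png

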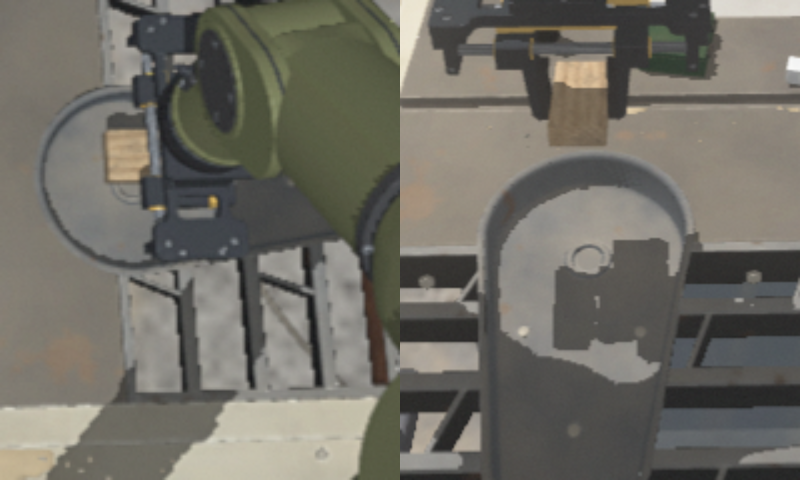

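The off-cut is held and sits over the guard's wide end. I'll lower it and release with only a partial opening.

>>> step_arm([
  {"x":0.04,"y":0,"z":0,"rx":0,"ry":0,"rz":0,"jaw":1},
  {"x":0.04,"y":0,"z":0,"rx":0,"ry":0,"rz":0,"jaw":1},
  {"x":0.035,"y":0,"z":0,"rx":0,"ry":0,"rz":0,"jaw":1},
  {"x":0.016,"y":0,"z":0,"rx":0,"ry":0,"rz":0,"jaw":1},
  {"x":0.01,"y":0,"z":0,"rx":0,"ry":0,"rz":0,"jaw":1},
  {"x":0,"y":0,"z":0,"rx":0,"ry":0,"rz":0,"jaw":1},
  {"x":0,"y":0,"z":0,"rx":0,"ry":0,"rz":0,"jaw":-0.2},
  {"x":0,"y":0,"z":0,"rx":0,"ry":0,"rz":0,"jaw":-0.2},
])

```text
time: 7.4
tool_pos: [0.4998, -0.224, 0.0819]
orientation: [74.1, 89.9, -15.9]
wrist_force: [-0.0, -0.2, -0.2]
width: 0.598
```

>>> step_arm([
  {"x":0,"y":0,"z":0,"rx":0,"ry":0,"rz":0,"jaw":-0.2},
  {"x":0,"y":0,"z":0,"rx":0,"ry":0,"rz":0,"jaw":-0.2},
  {"x":-0.02,"y":0,"z":0,"rx":0,"ry":0,"rz":0,"jaw":-0.2},
  {"x":-0.04,"y":0,"z":0,"rx":0,"ry":0,"rz":0,"jaw":-0.2},
  {"x":-0.04,"y":0,"z":0,"rx":0,"ry":0,"rz":0,"jaw":-0.2},
  {"x":-0.04,"y":0,"z":0,"rx":0,"ry":0,"rz":0,"jaw":-0.2},
  {"x":0,"y":0.004,"z":-0.049,"rx":0,"ry":0,"rz":0,"jaw":-0.2},
  {"x":0,"y":0.004,"z":-0.049,"rx":0,"ry":0,"rz":0,"jaw":-0.2},
])

```text
time: 8.2
tool_pos: [0.5076, -0.1274, 0.2225]
orientation: [73.5, 89.7, -16.9]
wrist_force: [1.4, 1.0, 0.5]
width: 0.602
```

Run:
```python
from h import *
goto(.5435,.2745,.067,1)
```

```text
jaw 1 turn [-1.42  0.08 -0.25] shift(now axes) [ 0.1551  0.0323 -0.4023] shift(after turn) [ 0.1555  0.0429 -0.4012]
jaw 181 turn [ 1.7858e+02 -3.9000e-01 -1.2000e-01] shift(now axes) [ 0.1551  0.0323 -0.4023] shift(after turn) [ 0.1555 -0.0429  0.4012]
tcp [ 0.5076 -0.1274  0.2225] jawdir -0.42 w 0.602 F [1.45 1.04 0.48] t 8.2 q7 -19.4 R [[0.004, 1.0, -0.007], [-0.001, -0.007, -1.0], [-1.0, 0.004, 0.001]]
```

>>> step_arm([
  {"x":0,"y":0.004,"z":-0.049,"rx":-1,"ry":0,"rz":0,"jaw":-0.2},
  {"x":0,"y":0.004,"z":-0.049,"rx":0,"ry":0,"rz":0,"jaw":-0.2},
  {"x":0,"y":0.004,"z":-0.049,"rx":0,"ry":0,"rz":0,"jaw":-0.2},
  {"x":0,"y":0.004,"z":-0.049,"rx":0,"ry":0,"rz":0,"jaw":-0.2},
  {"x":0,"y":0.004,"z":-0.049,"rx":0,"ry":0,"rz":0,"jaw":-0.2},
  {"x":0,"y":0.004,"z":-0.049,"rx":0,"ry":0,"rz":0,"jaw":-0.2},
  {"x":0,"y":0.004,"z":-0.049,"rx":0,"ry":0,"rz":0,"jaw":-0.2},
  {"x":0,"y":0.004,"z":-0.049,"rx":0,"ry":0,"rz":0,"jaw":-0.2},
])

```text
time: 9.0
tool_pos: [0.5331, 0.2683, 0.2211]
orientation: [68.1, 90.0, -20.9]
wrist_force: [0.3, 0.7, 0.0]
width: 0.6
```

>>> step_arm([
  {"x":0.02,"y":0.005,"z":-0.006,"rx":0,"ry":0,"rz":0,"jaw":-0.2},
  {"x":0.03,"y":0,"z":0,"rx":0,"ry":0,"rz":0,"jaw":-0.2},
  {"x":0,"y":0,"z":0,"rx":0,"ry":0,"rz":0,"jaw":-0.2},
  {"x":0,"y":0,"z":0,"rx":0,"ry":0,"rz":0,"jaw":-0.2},
  {"x":0,"y":0,"z":0,"rx":0,"ry":0,"rz":0,"jaw":-0.2},
  {"x":0,"y":0,"z":0,"rx":0,"ry":0,"rz":0,"jaw":-0.2},
  {"x":0,"y":0,"z":0,"rx":0,"ry":0,"rz":0,"jaw":-0.2},
  {"x":0,"y":0,"z":0,"rx":0,"ry":0,"rz":0,"jaw":-0.2},
])

```text
time: 9.8
tool_pos: [0.5385, 0.2725, 0.1714]
orientation: [114.5, 89.9, 25.5]
wrist_force: [-0.2, -0.0, 0.1]
width: 0.599
```

Run:
```python
from h import *
goto(.5435,.2745,.067,1)
```

```text
jaw 1 turn [-0.06 -0.03 -0.06] shift(now axes) [ 0.1044  0.0049 -0.0019] shift(after turn) [ 0.1044  0.005  -0.0019]
jaw 181 turn [ 1.7994e+02 -9.0000e-02  4.0000e-02] shift(now axes) [ 0.1044  0.0049 -0.0019] shift(after turn) [ 0.1044 -0.005   0.0019]
tcp [0.5385 0.2725 0.1714] jawdir 0.94 w 0.599 F [-0.2  -0.04  0.09] t 9.8 q7 -52.4 R [[0.001, 1.0, 0.016], [0.0, 0.016, -1.0], [-1.0, 0.001, -0.0]]
```

>>> step_arm([
  {"x":0.04,"y":0.005,"z":-0.002,"rx":0,"ry":0,"rz":0,"jaw":-0.2},
  {"x":0.035,"y":0,"z":0,"rx":0,"ry":0,"rz":0,"jaw":-0.2},
  {"x":0.018,"y":0,"z":0,"rx":0,"ry":0,"rz":0,"jaw":-0.2},
  {"x":0.01,"y":0,"z":0,"rx":0,"ry":0,"rz":0,"jaw":-0.2},
  {"x":0,"y":0,"z":0,"rx":0,"ry":0,"rz":0,"jaw":-0.2},
  {"x":0,"y":0,"z":0,"rx":0,"ry":0,"rz":0,"jaw":1},
  {"x":0,"y":0,"z":0,"rx":0,"ry":0,"rz":0,"jaw":1},
  {"x":0,"y":0,"z":0,"rx":0,"ry":0,"rz":0,"jaw":1},
])

```text
time: 10.6
tool_pos: [0.5438, 0.2749, 0.0688]
orientation: [118.5, 89.9, 29.4]
wrist_force: [0.6, -0.0, -0.0]
width: 0.351
```

>>> step_arm([
  {"x":0,"y":0,"z":0,"rx":0,"ry":0,"rz":0,"jaw":1},
  {"x":0,"y":0,"z":0,"rx":0,"ry":0,"rz":0,"jaw":1},
  {"x":0,"y":0,"z":0,"rx":0,"ry":0,"rz":0,"jaw":1},
  {"x":-0.02,"y":0,"z":0,"rx":0,"ry":0,"rz":0,"jaw":1},
  {"x":-0.04,"y":0,"z":0,"rx":0,"ry":0,"rz":0,"jaw":1},
  {"x":-0.045,"y":0,"z":0,"rx":0,"ry":0,"rz":0,"jaw":1},
  {"x":-0.045,"y":0,"z":0,"rx":0,"ry":0,"rz":0,"jaw":1},
  {"x":0,"y":0,"z":0,"rx":0,"ry":0,"rz":0,"jaw":1},
])

```text
time: 11.4
tool_pos: [0.5458, 0.2766, 0.2238]
orientation: [122.6, 89.3, 33.5]
wrist_force: [0.5, -0.0, -0.4]
width: 0.293
```

Run:
```python
from h import *
goto(.496,-.38,.22,0)
a=snap('side','pics/s2.png')
cv2.imwrite('pics/z2.png',cv2.resize(cv2.imread('pics/s2.png')[100:480,160:460],(600,760))[:600])
```

```text
jaw 0 turn [ 0.93 -0.37 -0.56] shift(now axes) [-0.001  -0.0605  0.6558] shift(after turn) [ 0.0038 -0.0498  0.6566]
jaw 180 turn [-179.06    0.88   -0.57] shift(now axes) [-0.001  -0.0605  0.6558] shift(after turn) [ 0.0038  0.0498 -0.6566]
tcp [0.5458 0.2766 0.2238] jawdir 0.93 w 0.293 F [ 0.51 -0.   -0.36] t 11.4 q7 -50.5 R [[0.01, 1.0, 0.016], [0.006, 0.016, -1.0], [-1.0, 0.01, -0.006]]
```

View pics/z2.png

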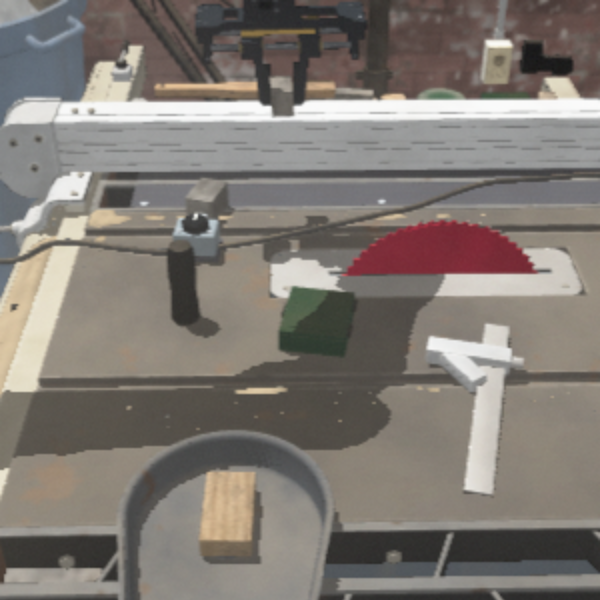

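The brown off-cut lies in the guard and the wedge is held. Next the wedge goes to the guard's narrow part.

>>> step_arm([
  {"x":0,"y":-0.0037,"z":0.047,"rx":0.9,"ry":0,"rz":0,"jaw":1},
  {"x":0,"y":-0.0037,"z":0.047,"rx":0,"ry":0,"rz":0,"jaw":1},
  {"x":0,"y":-0.0037,"z":0.047,"rx":0,"ry":0,"rz":0,"jaw":1},
  {"x":0,"y":-0.0037,"z":0.047,"rx":0,"ry":0,"rz":0,"jaw":1},
  {"x":0,"y":-0.0037,"z":0.047,"rx":0,"ry":0,"rz":0,"jaw":1},
  {"x":0,"y":-0.0037,"z":0.047,"rx":0,"ry":0,"rz":0,"jaw":1},
  {"x":0,"y":-0.0037,"z":0.047,"rx":0,"ry":0,"rz":0,"jaw":1},
  {"x":0,"y":-0.0037,"z":0.047,"rx":0,"ry":0,"rz":0,"jaw":1},
])

```text
time: 12.25
tool_pos: [0.5133, -0.1033, 0.2162]
orientation: [-96.1, 89.8, 174.0]
wrist_force: [0.0, 0.7, -1.0]
width: 0.289
```

>>> step_arm([
  {"x":0,"y":-0.0037,"z":0.047,"rx":0,"ry":0,"rz":0,"jaw":1},
  {"x":0,"y":-0.0037,"z":0.047,"rx":0,"ry":0,"rz":0,"jaw":1},
  {"x":0,"y":-0.0037,"z":0.047,"rx":0,"ry":0,"rz":0,"jaw":1},
  {"x":0,"y":-0.0037,"z":0.047,"rx":0,"ry":0,"rz":0,"jaw":1},
  {"x":0,"y":-0.0037,"z":0.047,"rx":0,"ry":0,"rz":0,"jaw":1},
  {"x":0,"y":-0.0037,"z":0.043,"rx":0,"ry":0,"rz":0,"jaw":1},
  {"x":0,"y":0,"z":0,"rx":0,"ry":0,"rz":0,"jaw":1},
  {"x":0,"y":0,"z":0,"rx":0,"ry":0,"rz":0,"jaw":1},
])

```text
time: 13.05
tool_pos: [0.4913, -0.3802, 0.2157]
orientation: [-123.5, 89.8, 146.5]
wrist_force: [-0.0, 1.6, -0.0]
width: 0.29
```

Run:
```python
from h import *
goto(.496,-.38,.075,0)
```

```text
jaw 0 turn [-0.09 -0.1   0.15] shift(now axes) [1.407e-01 5.000e-03 1.000e-04] shift(after turn) [ 0.1407  0.0047 -0.0002]
jaw 180 turn [1.7991e+02 2.4000e-01 1.6000e-01] shift(now axes) [1.407e-01 5.000e-03 1.000e-04] shift(after turn) [ 0.1407 -0.0047  0.0002]
tcp [ 0.4913 -0.3802  0.2157] jawdir -0.09 w 0.29 F [-0.04  1.65 -0.  ] t 13.05 q7 7.8 R [[-0.003, 1.0, -0.002], [0.002, -0.002, -1.0], [-1.0, -0.003, -0.002]]
```

>>> step_arm([
  {"x":0.04,"y":0.004,"z":0,"rx":0,"ry":0,"rz":0,"jaw":1},
  {"x":0.04,"y":0,"z":0,"rx":0,"ry":0,"rz":0,"jaw":1},
  {"x":0.035,"y":0,"z":0,"rx":0,"ry":0,"rz":0,"jaw":1},
  {"x":0.015,"y":0,"z":0,"rx":0,"ry":0,"rz":0,"jaw":1},
  {"x":0.008,"y":0,"z":0,"rx":0,"ry":0,"rz":0,"jaw":1},
  {"x":0,"y":0,"z":0,"rx":0,"ry":0,"rz":0,"jaw":1},
  {"x":0,"y":0,"z":0,"rx":0,"ry":0,"rz":0,"jaw":0.1},
  {"x":0,"y":0,"z":0,"rx":0,"ry":0,"rz":0,"jaw":0.1},
])

```text
time: 13.85
tool_pos: [0.4978, -0.3799, 0.0814]
orientation: [60.2, 89.8, -29.7]
wrist_force: [0.1, -0.7, -0.3]
width: 0.438
```

>>> step_arm([
  {"x":0,"y":0,"z":0,"rx":0,"ry":0,"rz":0,"jaw":0.1},
  {"x":0,"y":0,"z":0,"rx":0,"ry":0,"rz":0,"jaw":0.1},
  {"x":-0.02,"y":0,"z":0,"rx":0,"ry":0,"rz":0,"jaw":0.1},
  {"x":-0.04,"y":0,"z":0,"rx":0,"ry":0,"rz":0,"jaw":0.1},
  {"x":-0.045,"y":0,"z":0,"rx":0,"ry":0,"rz":0,"jaw":0.1},
  {"x":-0.045,"y":0,"z":0,"rx":0,"ry":0,"rz":0,"jaw":0.1},
  {"x":0,"y":0,"z":-0.049,"rx":0,"ry":0,"rz":0,"jaw":-0.2},
  {"x":0,"y":0,"z":-0.049,"rx":0,"ry":0,"rz":0,"jaw":-0.2},
])

```text
time: 14.65
tool_pos: [0.4972, -0.2823, 0.2317]
orientation: [63.7, 89.7, -26.5]
wrist_force: [1.7, 0.4, -0.9]
width: 0.595
```

Run:
```python
from h import *
goto(.4505,.281,.075,-22)
```

```text
jaw -22 turn [21.79  0.08 -0.29] shift(now axes) [ 0.1552 -0.0495 -0.5634] shift(after turn) [ 0.1567 -0.2543 -0.5047]
jaw 158 turn [-1.5821e+02  4.1000e-01  1.1000e-01] shift(now axes) [ 0.1552 -0.0495 -0.5634] shift(after turn) [0.1567 0.2543 0.5047]
tcp [ 0.4972 -0.2823  0.2317] jawdir -0.21 w 0.595 F [ 1.73  0.41 -0.9 ] t 14.65 q7 -2.5 R [[0.005, 1.0, -0.004], [-0.002, -0.004, -1.0], [-1.0, 0.005, 0.002]]
```

>>> step_arm([
  {"x":0,"y":-0.004,"z":-0.049,"rx":0,"ry":0,"rz":0,"jaw":-0.6},
  {"x":0,"y":-0.004,"z":-0.049,"rx":0,"ry":0,"rz":0,"jaw":-0.6},
  {"x":0,"y":-0.004,"z":-0.049,"rx":0,"ry":0,"rz":0,"jaw":-0.6},
  {"x":0,"y":-0.004,"z":-0.049,"rx":0,"ry":0,"rz":0,"jaw":-0.6},
  {"x":0,"y":-0.004,"z":-0.049,"rx":0,"ry":0,"rz":0,"jaw":-0.6},
  {"x":0,"y":-0.004,"z":-0.049,"rx":0,"ry":0,"rz":0,"jaw":-0.6},
  {"x":0,"y":-0.004,"z":-0.049,"rx":0,"ry":0,"rz":0,"jaw":-0.6},
  {"x":0,"y":-0.004,"z":-0.049,"rx":0,"ry":0,"rz":0,"jaw":-0.6},
])

```text
time: 15.45
tool_pos: [0.464, 0.1124, 0.2302]
orientation: [95.9, 89.9, 6.0]
wrist_force: [1.6, 0.1, 0.3]
width: 0.798
```

>>> step_arm([
  {"x":0,"y":-0.004,"z":-0.049,"rx":0,"ry":0,"rz":0,"jaw":-0.6},
  {"x":0,"y":-0.004,"z":-0.049,"rx":0,"ry":0,"rz":0,"jaw":-0.6},
  {"x":0,"y":-0.004,"z":-0.049,"rx":0,"ry":0,"rz":0,"jaw":-0.6},
  {"x":0,"y":-0.004,"z":-0.02,"rx":0,"ry":0,"rz":0,"jaw":-0.6},
  {"x":0,"y":0,"z":0,"rx":7.3,"ry":0,"rz":0,"jaw":-0.6},
  {"x":0,"y":0,"z":0,"rx":7.3,"ry":0,"rz":0,"jaw":-0.6},
  {"x":0,"y":0,"z":0,"rx":7.2,"ry":0,"rz":0,"jaw":-0.6},
  {"x":0,"y":0,"z":0,"rx":0,"ry":0,"rz":0,"jaw":-0.6},
])

```text
time: 16.25
tool_pos: [0.4481, 0.2777, 0.2301]
orientation: [107.7, 90.0, -4.0]
wrist_force: [0.2, -0.1, 0.2]
width: 0.796
```

Run:
```python
from h import *
goto(.4505,.281,.076,-22)
```

```text
jaw -22 turn [ 0.26 -0.01 -0.05] shift(now axes) [ 0.1541  0.0009 -0.0039] shift(after turn) [ 0.1541  0.001  -0.004 ]
jaw 158 turn [-1.7974e+02  7.0000e-02 -2.0000e-02] shift(now axes) [ 0.1541  0.0009 -0.0039] shift(after turn) [ 0.1541 -0.001   0.004 ]
tcp [0.4481 0.2777 0.2301] jawdir -21.74 w 0.796 F [ 0.16 -0.13  0.19] t 16.25 q7 -74.7 R [[0.001, 0.929, -0.37], [-0.0, -0.37, -0.929], [-1.0, 0.001, -0.0]]
```

>>> step_arm([
  {"x":0.045,"y":0.001,"z":-0.004,"rx":0,"ry":0,"rz":0,"jaw":-0.6},
  {"x":0.045,"y":0,"z":0,"rx":0,"ry":0,"rz":0,"jaw":-0.6},
  {"x":0.035,"y":0,"z":0,"rx":0,"ry":0,"rz":0,"jaw":-0.6},
  {"x":0.018,"y":0,"z":0,"rx":0,"ry":0,"rz":0,"jaw":-0.6},
  {"x":0.01,"y":0,"z":0,"rx":0,"ry":0,"rz":0,"jaw":-0.6},
  {"x":0,"y":0,"z":0,"rx":0,"ry":0,"rz":0,"jaw":1},
  {"x":0,"y":0,"z":0,"rx":0,"ry":0,"rz":0,"jaw":1},
  {"x":0,"y":0,"z":0,"rx":0,"ry":0,"rz":0,"jaw":1},
])

```text
time: 17.05
tool_pos: [0.4512, 0.2812, 0.0779]
orientation: [151.1, 89.9, 39.4]
wrist_force: [-0.4, 1.4, 0.2]
width: 0.553
```

>>> step_arm([
  {"x":0,"y":0,"z":0,"rx":0,"ry":0,"rz":0,"jaw":1},
  {"x":0,"y":0,"z":0,"rx":0,"ry":0,"rz":0,"jaw":1},
  {"x":0,"y":0,"z":0,"rx":0,"ry":0,"rz":0,"jaw":1},
  {"x":-0.03,"y":0,"z":0,"rx":0,"ry":0,"rz":0,"jaw":1},
  {"x":-0.04,"y":0,"z":0,"rx":0,"ry":0,"rz":0,"jaw":1},
  {"x":-0.045,"y":0,"z":0,"rx":0,"ry":0,"rz":0,"jaw":1},
  {"x":-0.045,"y":0,"z":0,"rx":0,"ry":0,"rz":0,"jaw":1},
  {"x":0,"y":0,"z":0,"rx":0,"ry":0,"rz":0,"jaw":1},
])

```text
time: 17.85
tool_pos: [0.4528, 0.2825, 0.2421]
orientation: [148.4, 89.4, 36.6]
wrist_force: [0.8, 0.7, -0.2]
width: 0.41
```

Run:
```python
from h import *
goto(.497,-.305,.22,-90)
a=snap('top','pics/t3.png');b=snap('side','pics/s3.png')
o=np.hstack([cv2.resize(cv2.imread('pics/t3.png')[180:340,180:560],(0,0),fx=2,fy=2)]);q=cv2.resize(cv2.imread('pics/s3.png')[150:480,180:380],(0,0),fx=.97,fy=.97)
o2=np.zeros((max(o.shape[0],0)+q.shape[0]-40,800,3),np.uint8)[:600];o2[:320,:760]=o[:,:760];o2[320:,:200]=cv2.resize(cv2.imread('pics/s3.png')[310:480,180:380],(200,170))[:o2.shape[0]-320,:200] if o2.shape[0]>=490 else 0
cv2.imwrite('pics/z3.png',o2)
```

```text
jaw -90 turn [ 6.823e+01 -6.700e-01  3.000e-02] shift(now axes) [0.0186 0.2588 0.5294] shift(after turn) [ 0.0221  0.5875 -0.0442]
jaw 90 turn [-1.1177e+02 -3.0000e-02 -7.5000e-01] shift(now axes) [0.0186 0.2588 0.5294] shift(after turn) [ 0.0221 -0.5875  0.0442]
tcp [0.4528 0.2825 0.2421] jawdir -21.77 w 0.41 F [ 0.81  0.66 -0.15] t 17.85 q7 -75.0 R [[0.009, 0.929, -0.371], [0.007, -0.371, -0.929], [-1.0, 0.006, -0.009]]Traceback (most recent call last):
  File "<stdin>", line 5, in <module>
ValueError: could not broadcast input array from shape (170,200,3) into shape (280,200,3)
```

View pics/t3.png

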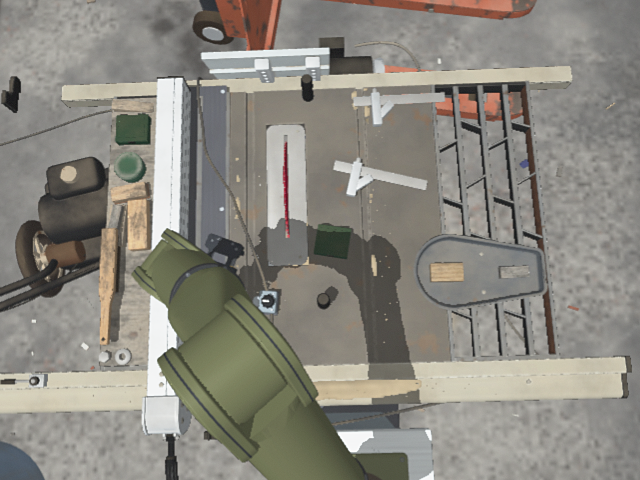

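The off-cut at (447,272) and the wedge at (514,271) lie in the guard, with about 80 mm free between them. The third piece goes there.

>>> step_arm([
  {"x":0,"y":0.0217,"z":0.0443,"rx":0,"ry":0,"rz":0,"jaw":1},
  {"x":0,"y":0.0217,"z":0.0443,"rx":0,"ry":0,"rz":0,"jaw":1},
  {"x":0,"y":0.0217,"z":0.0443,"rx":0,"ry":0,"rz":0,"jaw":1},
  {"x":0,"y":0.0217,"z":0.0443,"rx":0,"ry":0,"rz":0,"jaw":1},
  {"x":0,"y":0.0217,"z":0.0443,"rx":0,"ry":0,"rz":0,"jaw":1},
  {"x":0,"y":0.0217,"z":0.0443,"rx":0,"ry":0,"rz":0,"jaw":1},
  {"x":0,"y":0.0217,"z":0.0443,"rx":0,"ry":0,"rz":0,"jaw":1},
  {"x":0,"y":0.0217,"z":0.0443,"rx":0,"ry":0,"rz":0,"jaw":1},
])

```text
time: 18.75
tool_pos: [0.4793, -0.1146, 0.2349]
orientation: [-79.2, 89.8, 169.1]
wrist_force: [0.8, -0.9, -0.4]
width: 0.415
```

>>> step_arm([
  {"x":0,"y":0.0217,"z":0.0443,"rx":0,"ry":0,"rz":0,"jaw":1},
  {"x":0,"y":0.0217,"z":0.0443,"rx":0,"ry":0,"rz":0,"jaw":1},
  {"x":0,"y":0.0217,"z":0.0443,"rx":0,"ry":0,"rz":0,"jaw":1},
  {"x":0,"y":0.0217,"z":0.0443,"rx":0,"ry":0,"rz":0,"jaw":1},
  {"x":0,"y":0,"z":0,"rx":-7.3,"ry":0,"rz":0,"jaw":1},
  {"x":0,"y":0,"z":0,"rx":-7.3,"ry":0,"rz":0,"jaw":1},
  {"x":0,"y":0,"z":0,"rx":-7.2,"ry":0,"rz":0,"jaw":1},
  {"x":0,"y":0,"z":0,"rx":0,"ry":0,"rz":0,"jaw":1},
])

```text
time: 19.55
tool_pos: [0.4944, -0.3092, 0.2345]
orientation: [-127.0, 89.8, 143.1]
wrist_force: [-0.1, 1.3, 0.2]
width: 0.41
```

Run:
```python
from h import *
goto(.497,-.307,.085,0)
```

```text
jaw 0 turn [ 0.08 -0.15  0.19] shift(now axes) [ 0.1495  0.0031 -0.0018] shift(after turn) [ 0.1495  0.0026 -0.0022]
jaw 180 turn [-179.92   -0.3    -0.23] shift(now axes) [ 0.1495  0.0031 -0.0018] shift(after turn) [ 0.1495 -0.0026  0.0022]
tcp [ 0.4944 -0.3092  0.2345] jawdir 0.08 w 0.41 F [-0.07  1.3   0.18] t 19.55 q7 0.2 R [[-0.003, 1.0, 0.001], [0.003, 0.001, -1.0], [-1.0, -0.003, -0.003]]
```

Next I lower it 0.149 and release it to a width of 0.55.

>>> step_arm([
  {"x":0.045,"y":0.003,"z":-0.002,"rx":0,"ry":0,"rz":0,"jaw":1},
  {"x":0.045,"y":0,"z":0,"rx":0,"ry":0,"rz":0,"jaw":1},
  {"x":0.035,"y":0,"z":0,"rx":0,"ry":0,"rz":0,"jaw":1},
  {"x":0.016,"y":0,"z":0,"rx":0,"ry":0,"rz":0,"jaw":1},
  {"x":0.007,"y":0,"z":0,"rx":0,"ry":0,"rz":0,"jaw":1},
  {"x":0,"y":0,"z":0,"rx":0,"ry":0,"rz":0,"jaw":1},
  {"x":0,"y":0,"z":0,"rx":0,"ry":0,"rz":0,"jaw":-0.1},
  {"x":0,"y":0,"z":0,"rx":0,"ry":0,"rz":0,"jaw":-0.1},
])

```text
time: 20.35
tool_pos: [0.4992, -0.3077, 0.0899]
orientation: [63.6, 89.9, -26.4]
wrist_force: [-0.7, 0.3, -1.1]
width: 0.546
```

>>> step_arm([
  {"x":0,"y":0,"z":0,"rx":0,"ry":0,"rz":0,"jaw":-0.1},
  {"x":0,"y":0,"z":0,"rx":0,"ry":0,"rz":0,"jaw":-0.1},
  {"x":-0.02,"y":0,"z":0,"rx":0,"ry":0,"rz":0,"jaw":-0.1},
  {"x":-0.04,"y":0,"z":0,"rx":0,"ry":0,"rz":0,"jaw":-0.1},
  {"x":-0.045,"y":0,"z":0,"rx":0,"ry":0,"rz":0,"jaw":-0.1},
  {"x":-0.045,"y":0,"z":0,"rx":0,"ry":0,"rz":0,"jaw":-0.1},
  {"x":-0.04,"y":0,"z":-0.01,"rx":0,"ry":0,"rz":0,"jaw":1},
  {"x":-0.03,"y":0,"z":-0.03,"rx":0,"ry":0,"rz":0,"jaw":1},
])

```text
time: 21.15
tool_pos: [0.4984, -0.2703, 0.3116]
orientation: [41.9, 89.7, -48.3]
wrist_force: [0.1, 0.4, -0.2]
width: 0.394
```

Run:
```python
from h import *
goto(.56,.5,.22,0)
c=load('pics/t0.npz')
for v,u in((120,181.4),(180,179.8),(240,178.6),(300,177.3),(340,176.4)): print('right top edge',pt(c,u,v,.078))
for v,u in((180,153.7),(240,151.6)): print('left',pt(c,u,v,.078))
```

```text
jaw 0 turn [-0.29  0.2  -0.18] shift(now axes) [ 0.0891  0.0574 -0.7709] shift(after turn) [ 0.0916  0.0616 -0.7703]
jaw 180 turn [179.71  -0.28  -0.31] shift(now axes) [ 0.0891  0.0574 -0.7709] shift(after turn) [ 0.0916 -0.0616  0.7703]
tcp [ 0.4984 -0.2703  0.3116] jawdir -0.29 w 0.394 F [ 0.05  0.45 -0.16] t 21.15 q7 -0.6 R [[0.003, 1.0, -0.005], [-0.003, -0.005, -1.0], [-1.0, 0.003, 0.003]]
right top edge [0.8762 0.3933 0.078 ]
right top edge [0.7271 0.3938 0.078 ]
right top edge [0.5847 0.3934 0.078 ]
right top edge [0.4485 0.3933 0.078 ]
right top edge [0.3609 0.3933 0.078 ]
left [0.7294 0.455  0.078 ]
left [0.5867 0.4553 0.078 ]
```

>>> step_arm([
  {"x":0.004,"y":-0.0024,"z":-0.047,"rx":0,"ry":0,"rz":0,"jaw":1},
  {"x":0.004,"y":-0.0024,"z":-0.047,"rx":0,"ry":0,"rz":0,"jaw":1},
  {"x":0.004,"y":-0.0024,"z":-0.047,"rx":0,"ry":0,"rz":0,"jaw":1},
  {"x":0.004,"y":-0.0024,"z":-0.047,"rx":0,"ry":0,"rz":0,"jaw":1},
  {"x":0.004,"y":-0.0024,"z":-0.047,"rx":0,"ry":0,"rz":0,"jaw":1},
  {"x":0.004,"y":-0.0024,"z":-0.047,"rx":0,"ry":0,"rz":0,"jaw":1},
  {"x":0.004,"y":-0.0024,"z":-0.047,"rx":0,"ry":0,"rz":0,"jaw":1},
  {"x":0.004,"y":-0.0024,"z":-0.047,"rx":0,"ry":0,"rz":0,"jaw":1},
])

```text
time: 21.95
tool_pos: [0.4785, 0.1102, 0.277]
orientation: [78.9, 89.9, -11.1]
wrist_force: [0.5, 0.2, 0.0]
width: 0.006
```

>>> step_arm([
  {"x":0.004,"y":-0.0024,"z":-0.047,"rx":0,"ry":0,"rz":0,"jaw":1},
  {"x":0.004,"y":-0.0024,"z":-0.047,"rx":0,"ry":0,"rz":0,"jaw":1},
  {"x":0.004,"y":-0.0024,"z":-0.047,"rx":0,"ry":0,"rz":0,"jaw":1},
  {"x":0.004,"y":-0.0024,"z":-0.047,"rx":0,"ry":0,"rz":0,"jaw":1},
  {"x":0.004,"y":-0.0024,"z":-0.047,"rx":0,"ry":0,"rz":0,"jaw":1},
  {"x":0.004,"y":-0.0024,"z":-0.047,"rx":0,"ry":0,"rz":0,"jaw":1},
  {"x":0.004,"y":-0.0024,"z":-0.047,"rx":0,"ry":0,"rz":0,"jaw":1},
  {"x":0.004,"y":-0.0024,"z":-0.047,"rx":0,"ry":0,"rz":0,"jaw":1},
])

```text
time: 22.75
tool_pos: [0.4589, 0.4862, 0.2449]
orientation: [84.0, 90.0, -5.9]
wrist_force: [0.5, 0.0, -0.6]
width: 0.005
```

Run:
```python
from h import *
goto(.46,.485,.10,0)
a=snap('top','pics/t4.png');b=snap('side','pics/s4.png')
A=cv2.resize(cv2.imread('pics/t4.png')[180:340,60:140],(300,600));B=cv2.resize(cv2.imread('pics/t4.png')[215:325,405:565],(480,330));C=cv2.resize(cv2.imread('pics/s4.png')[120:260,160:410],(480,270))
cv2.imwrite('pics/z4.png',np.hstack([A,np.vstack([B,C])]))
```

```text
jaw 0 turn [ 0.06  0.   -0.02] shift(now axes) [0.1449 0.0011 0.0012] shift(after turn) [0.1449 0.0011 0.0012]
jaw 180 turn [-1.7994e+02  4.0000e-02  0.0000e+00] shift(now axes) [0.1449 0.0011 0.0012] shift(after turn) [ 0.1449 -0.0011 -0.0012]
tcp [0.4589 0.4862 0.2449] jawdir 0.06 w 0.005 F [ 0.55  0.01 -0.6 ] t 22.75 q7 -69.7 R [[0.0, 1.0, 0.001], [-0.0, 0.001, -1.0], [-1.0, 0.0, 0.0]]
```

View pics/z4.png

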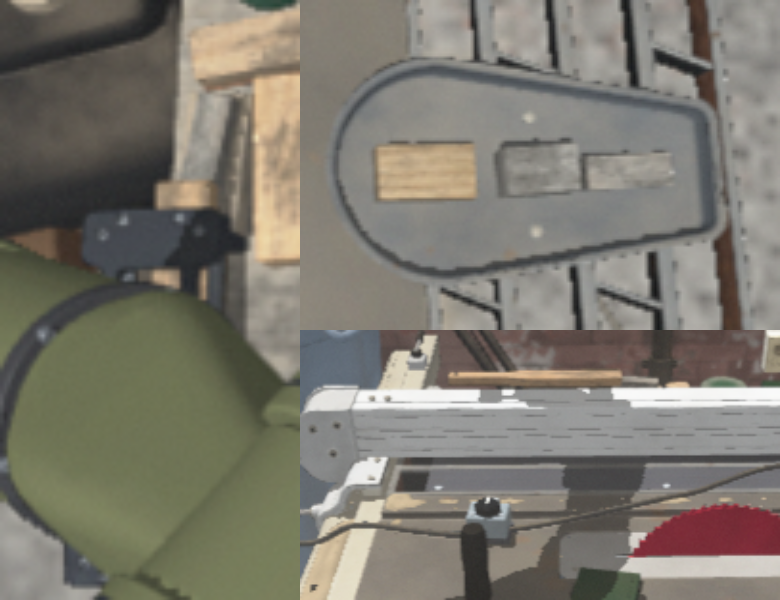

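All three pieces lie separately on the guard floor, and the fence lane is clear. I'll lower the shut fingers behind the fence's left face.

>>> step_arm([
  {"x":0.03,"y":0.001,"z":0.007,"rx":0,"ry":0,"rz":0,"jaw":1},
  {"x":0.03,"y":0,"z":0,"rx":0,"ry":0,"rz":0,"jaw":1},
  {"x":0.03,"y":0,"z":0,"rx":0,"ry":0,"rz":0,"jaw":1},
  {"x":0.025,"y":0,"z":0,"rx":0,"ry":0,"rz":0,"jaw":1},
  {"x":0.015,"y":0,"z":0,"rx":0,"ry":0,"rz":0,"jaw":1},
  {"x":0.014,"y":0,"z":0,"rx":0,"ry":0,"rz":0,"jaw":1},
  {"x":0,"y":0,"z":0,"rx":0,"ry":0,"rz":0,"jaw":1},
  {"x":0,"y":0,"z":0,"rx":0,"ry":0,"rz":0,"jaw":1},
])

```text
time: 23.65
tool_pos: [0.4606, 0.4779, 0.1014]
orientation: [142.5, 89.9, 52.5]
wrist_force: [-0.4, 0.1, -0.1]
width: 0.006
```

>>> step_arm([
  {"x":0,"y":0,"z":0.004,"rx":0,"ry":0,"rz":0,"jaw":1},
  {"x":0,"y":0,"z":0.004,"rx":0,"ry":0,"rz":0,"jaw":1},
  {"x":0,"y":0,"z":0.004,"rx":0,"ry":0,"rz":0,"jaw":1},
  {"x":0,"y":0,"z":0.004,"rx":0,"ry":0,"rz":0,"jaw":1},
  {"x":0,"y":0,"z":0.004,"rx":0,"ry":0,"rz":0,"jaw":1},
  {"x":0,"y":0,"z":0.004,"rx":0,"ry":0,"rz":0,"jaw":1},
  {"x":0,"y":0,"z":0.004,"rx":0,"ry":0,"rz":0,"jaw":1},
  {"x":0,"y":0,"z":0.004,"rx":0,"ry":0,"rz":0,"jaw":1},
])

```text
time: 24.45
tool_pos: [0.4606, 0.4496, 0.1019]
orientation: [166.4, 89.4, 76.5]
wrist_force: [1.6, 7.9, -4.1]
width: 0.009
```

>>> step_arm([
  {"x":0,"y":0,"z":0.008,"rx":0,"ry":0,"rz":0,"jaw":1},
  {"x":0,"y":0,"z":0.008,"rx":0,"ry":0,"rz":0,"jaw":1},
  {"x":0,"y":0,"z":0.008,"rx":0,"ry":0,"rz":0,"jaw":1},
  {"x":0,"y":0,"z":0.008,"rx":0,"ry":0,"rz":0,"jaw":1},
  {"x":0,"y":0,"z":0.008,"rx":0,"ry":0,"rz":0,"jaw":1},
  {"x":0,"y":0,"z":0.008,"rx":0,"ry":0,"rz":0,"jaw":1},
  {"x":0,"y":0,"z":0.008,"rx":0,"ry":0,"rz":0,"jaw":1},
  {"x":0,"y":0,"z":0.008,"rx":0,"ry":0,"rz":0,"jaw":1},
])

```text
time: 25.25
tool_pos: [0.4606, 0.3858, 0.1019]
orientation: [166.4, 89.4, 76.6]
wrist_force: [1.6, 7.4, -3.7]
width: 0.007
```

>>> step_arm([
  {"x":0,"y":0,"z":0.008,"rx":0,"ry":0,"rz":0,"jaw":1},
  {"x":0,"y":0,"z":0.008,"rx":0,"ry":0,"rz":0,"jaw":1},
  {"x":0,"y":0,"z":0.008,"rx":0,"ry":0,"rz":0,"jaw":1},
  {"x":0,"y":0,"z":0.008,"rx":0,"ry":0,"rz":0,"jaw":1},
  {"x":0,"y":0,"z":0.008,"rx":0,"ry":0,"rz":0,"jaw":1},
  {"x":0,"y":0,"z":0.006,"rx":0,"ry":0,"rz":0,"jaw":1},
  {"x":0,"y":0,"z":0.004,"rx":0,"ry":0,"rz":0,"jaw":1},
  {"x":0,"y":0,"z":0.002,"rx":0,"ry":0,"rz":0,"jaw":1},
])

```text
time: 26.05
tool_pos: [0.4607, 0.3332, 0.1018]
orientation: [165.6, 89.5, 75.8]
wrist_force: [-1.2, 7.4, -1.6]
width: 0.007
```

Run:
```python
from h import *
goto(.46,.3,.1,0)
c=snap('top','pics/t5.png')
g=cv2.cvtColor(c['frame'],cv2.COLOR_RGB2GRAY)
for v in (110,130,150,170): print(v,[int(q) for q in g[v,200:260]])
s=snap('side','pics/s5.png')
A=cv2.resize(cv2.imread('pics/t5.png')[100:340,160:320],(400,600));B=cv2.resize(cv2.imread('pics/s5.png')[160:260,200:300],(400,400))
o=np.zeros((600,800,3),np.uint8);o[:,:400]=A;o[:400,400:]=B;cv2.imwrite('pics/z5.png',o)
```

```text
jaw 0 turn [ 0.15 -0.48 -0.12] shift(now axes) [ 0.0016 -0.0007  0.0332] shift(after turn) [ 0.0018 -0.0007  0.0332]
jaw 180 turn [-179.85    0.19   -0.75] shift(now axes) [ 0.0016 -0.0007  0.0332] shift(after turn) [ 0.0018  0.0007 -0.0332]
tcp [0.4607 0.3332 0.1018] jawdir 0.15 w 0.007 F [-1.16  7.44 -1.56] t 26.05 q7 -72.5 R [[0.002, 1.0, 0.003], [0.008, 0.003, -1.0], [-1.0, 0.002, -0.008]]
110 [91, 106, 136, 109, 108, 109, 111, 111, 109, 110, 104, 120, 170, 227, 239, 237, 236, 236, 236, 237, 237, 238, 238, 238, 238, 237, 237, 237, 230, 224, 229, 229, 235, 235, 235, 237, 237, 214, 145, 109, 97, 108, 125, 106, 76, 74, 76, 80, 75, 75, 74, 104, 139, 139, 131, 124, 123, 126, 128, 126]
130 [143, 128, 94, 82, 85, 109, 109, 109, 109, 106, 104, 131, 197, 239, 242, 240, 240, 240, 240, 240, 240, 240, 240, 240, 240, 240, 241, 241, 229, 203, 232, 241, 239, 239, 240, 240, 240, 222, 141, 93, 99, 114, 125, 105, 76, 72, 76, 75, 74, 73, 72, 101, 137, 141, 136, 127, 124, 124, 125, 127]
150 [140, 135, 118, 102, 99, 99, 93, 101, 108, 107, 107, 147, 224, 241, 238, 238, 237, 237, 237, 238, 237, 236, 237, 238, 238, 238, 238, 239, 233, 228, 239, 241, 240, 241, 241, 242, 240, 214, 145, 87, 102, 113, 127, 103, 74, 72, 72, 72, 71, 71, 73, 69, 99, 136, 140, 128, 124, 124, 125, 126]
170 [146, 135, 113, 108, 108, 109, 109, 108, 108, 108, 107, 148, 223, 241, 239, 238, 238, 238, 238, 238, 238, 238, 237, 238, 238, 238, 238, 239, 230, 222, 241, 240, 239, 239, 239, 240, 243, 238, 164, 93, 99, 114, 130, 102, 73, 73, 77, 78, 72, 72, 70, 69, 99, 127, 123, 121, 121, 121, 121, 118]
```

View pics/z5.png

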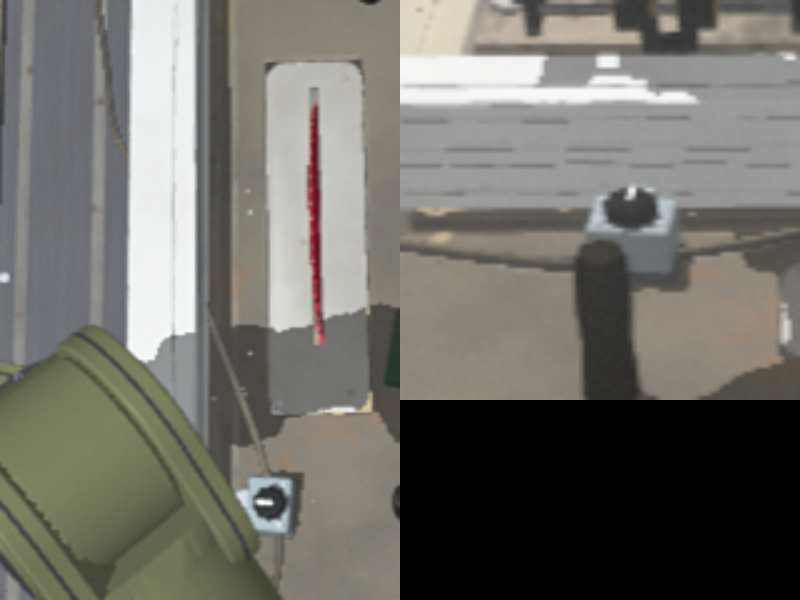

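The fence has followed the fingers, and the stop sits unmoved at crop (270,503). I'll work out the gap that is left.

Run:
```python
from h import *
c=load('pics/t5.npz');f=cv2.cvtColor(c['frame'],cv2.COLOR_RGB2GRAY).astype(float)
c0=load('pics/t0.npz');g0=cv2.cvtColor(c0['frame'],cv2.COLOR_RGB2GRAY).astype(float)
def edge(c,g,lo,hi):
    r=[]
    for v in range(120,200):
        i=[u for u in range(lo,hi) if g[v,u]>170>=g[v,u+1]]
        if i: u=i[-1]; r.append(pt(c,u+(g[v,u]-170)/(g[v,u]-g[v,u+1]),v,.078)[1])
    return np.median(r),np.std(r),len(r)
print(edge(c0,g0,170,190),edge(c,f,230,245))
```

```text
(np.float64(0.3941), np.float64(0.0004415809665282215), 80) (np.float64(0.2588), np.float64(0.0002656095583747029), 80)
```

>>> step_arm([
  {"x":0,"y":0,"z":0.004,"rx":0,"ry":0,"rz":0,"jaw":1},
  {"x":0,"y":0,"z":0.004,"rx":0,"ry":0,"rz":0,"jaw":1},
  {"x":0,"y":0,"z":0.004,"rx":0,"ry":0,"rz":0,"jaw":1},
  {"x":0,"y":0,"z":0.003,"rx":0,"ry":0,"rz":0,"jaw":1},
  {"x":0,"y":0,"z":0.002,"rx":0,"ry":0,"rz":0,"jaw":1},
  {"x":0,"y":0,"z":0.002,"rx":0,"ry":0,"rz":0,"jaw":1},
  {"x":0,"y":0,"z":0.001,"rx":0,"ry":0,"rz":0,"jaw":1},
  {"x":0,"y":0,"z":0.001,"rx":0,"ry":0,"rz":0,"jaw":1},
])

```text
time: 26.95
tool_pos: [0.4606, 0.3132, 0.1018]
orientation: [166.3, 89.4, 76.5]
wrist_force: [-1.0, 7.8, -1.3]
width: 0.006
```

>>> step_arm([
  {"x":0,"y":0,"z":0.0005,"rx":0,"ry":0,"rz":0,"jaw":1},
  {"x":0,"y":0,"z":0.0005,"rx":0,"ry":0,"rz":0,"jaw":1},
  {"x":0,"y":0,"z":0.0005,"rx":0,"ry":0,"rz":0,"jaw":1},
  {"x":0,"y":0,"z":0.0005,"rx":0,"ry":0,"rz":0,"jaw":1},
  {"x":0,"y":0,"z":0.0005,"rx":0,"ry":0,"rz":0,"jaw":1},
  {"x":0,"y":0,"z":0.0005,"rx":0,"ry":0,"rz":0,"jaw":1},
  {"x":0,"y":0,"z":0,"rx":0,"ry":0,"rz":0,"jaw":1},
  {"x":0,"y":0,"z":0,"rx":0,"ry":0,"rz":0,"jaw":1},
])

```text
time: 27.75
tool_pos: [0.4606, 0.3101, 0.1018]
orientation: [166.1, 89.4, 76.3]
wrist_force: [-0.4, 7.5, -1.9]
width: 0.005
```

>>> step_arm([
  {"x":0,"y":0,"z":0.0005,"rx":0,"ry":0,"rz":0,"jaw":1},
  {"x":0,"y":0,"z":0.0005,"rx":0,"ry":0,"rz":0,"jaw":1},
  {"x":0,"y":0,"z":0.0005,"rx":0,"ry":0,"rz":0,"jaw":1},
  {"x":0,"y":0,"z":0.0005,"rx":0,"ry":0,"rz":0,"jaw":1},
  {"x":0,"y":0,"z":0.0005,"rx":0,"ry":0,"rz":0,"jaw":1},
  {"x":0,"y":0,"z":0,"rx":0,"ry":0,"rz":0,"jaw":1},
  {"x":0,"y":0,"z":0,"rx":0,"ry":0,"rz":0,"jaw":1},
  {"x":0,"y":0,"z":0,"rx":0,"ry":0,"rz":0,"jaw":1},
])

```text
time: 28.55
tool_pos: [0.4606, 0.3076, 0.1018]
orientation: [165.8, 89.4, 76.0]
wrist_force: [-0.9, 7.1, -1.5]
width: 0.002
```

>>> step_arm([
  {"x":0,"y":0,"z":0.0005,"rx":0,"ry":0,"rz":0,"jaw":1},
  {"x":0,"y":0,"z":0.0005,"rx":0,"ry":0,"rz":0,"jaw":1},
  {"x":0,"y":0,"z":0.0005,"rx":0,"ry":0,"rz":0,"jaw":1},
  {"x":0,"y":0,"z":0.0005,"rx":0,"ry":0,"rz":0,"jaw":1},
  {"x":0,"y":0,"z":0,"rx":0,"ry":0,"rz":0,"jaw":1},
  {"x":0,"y":0,"z":0,"rx":0,"ry":0,"rz":0,"jaw":1},
  {"x":0,"y":0,"z":0,"rx":0,"ry":0,"rz":0,"jaw":1},
  {"x":0,"y":0,"z":0,"rx":0,"ry":0,"rz":0,"jaw":1},
])

```text
time: 29.35
tool_pos: [0.4606, 0.3066, 0.1019]
orientation: [166.8, 89.3, 77.1]
wrist_force: [-1.8, 9.4, -2.2]
width: 0.003
```

The force is rising and the motion lags, so this looks like contact. I'll confirm with 1 mm more.

>>> step_arm([
  {"x":0,"y":0,"z":0.0005,"rx":0,"ry":0,"rz":0,"jaw":1},
  {"x":0,"y":0,"z":0.0005,"rx":0,"ry":0,"rz":0,"jaw":1},
  {"x":0,"y":0,"z":0,"rx":0,"ry":0,"rz":0,"jaw":1},
  {"x":0,"y":0,"z":0,"rx":0,"ry":0,"rz":0,"jaw":1},
  {"x":0,"y":0,"z":0,"rx":0,"ry":0,"rz":0,"jaw":1},
  {"x":0,"y":0,"z":0,"rx":0,"ry":0,"rz":0,"jaw":1},
  {"x":0,"y":0,"z":0,"rx":0,"ry":0,"rz":0,"jaw":1},
  {"x":0,"y":0,"z":0,"rx":0,"ry":0,"rz":0,"jaw":1},
])

```text
time: 30.15
tool_pos: [0.4606, 0.3065, 0.1019]
orientation: [167.4, 89.2, 77.6]
wrist_force: [-0.4, 10.3, -3.5]
width: 0.004
```

The fence is blocked: the position holds at 0.3065 while the force climbs to 10 N, well below slipping. Now I retreat and check.

>>> step_arm([
  {"x":0,"y":0,"z":-0.005,"rx":0,"ry":0,"rz":0,"jaw":1},
  {"x":0,"y":0,"z":-0.015,"rx":0,"ry":0,"rz":0,"jaw":1},
  {"x":-0.02,"y":0,"z":-0.01,"rx":0,"ry":0,"rz":0,"jaw":1},
  {"x":-0.04,"y":0,"z":0,"rx":0,"ry":0,"rz":0,"jaw":1},
  {"x":-0.04,"y":0,"z":-0.02,"rx":0,"ry":0,"rz":0,"jaw":1},
  {"x":-0.03,"y":0,"z":-0.04,"rx":0,"ry":0,"rz":0,"jaw":1},
  {"x":-0.03,"y":0,"z":-0.04,"rx":0,"ry":0,"rz":0,"jaw":1},
  {"x":0,"y":0,"z":-0.04,"rx":0,"ry":0,"rz":0,"jaw":1},
])

```text
time: 30.95
tool_pos: [0.4613, 0.4733, 0.2662]
orientation: [142.1, 89.5, 52.1]
wrist_force: [1.3, 0.7, -0.5]
width: 0.008
```

>>> step_arm([
  {"x":0,"y":0,"z":-0.03,"rx":0,"ry":0,"rz":0,"jaw":1},
  {"x":0,"y":0,"z":0,"rx":0,"ry":0,"rz":0,"jaw":1},
  {"x":0,"y":0,"z":0,"rx":0,"ry":0,"rz":0,"jaw":1},
  {"x":0,"y":0,"z":0,"rx":0,"ry":0,"rz":0,"jaw":1},
  {"x":0,"y":0,"z":0,"rx":0,"ry":0,"rz":0,"jaw":1},
  {"x":0,"y":0,"z":0,"rx":0,"ry":0,"rz":0,"jaw":1},
  {"x":0,"y":0,"z":0,"rx":0,"ry":0,"rz":0,"jaw":1},
  {"x":0,"y":0,"z":0,"rx":0,"ry":0,"rz":0,"jaw":1},
])

```text
time: 31.75
tool_pos: [0.4604, 0.4997, 0.2608]
orientation: [30.4, 90.0, -59.6]
wrist_force: [1.1, 0.1, -0.4]
width: 0.006
```

Run:
```python
from h import *
c=snap('top','pics/t6.png');f=cv2.cvtColor(c['frame'],cv2.COLOR_RGB2GRAY).astype(float)
r=[]
for v in range(120,200):
    i=[u for u in range(235,262) if f[v,u]>170>=f[v,u+1]]
    if i: u=i[-1]; r.append(pt(c,u+(f[v,u]-170)/(f[v,u]-f[v,u+1]),v,.078)[1])
print('face y',np.median(r),np.std(r)); print(arm.get_state()['wrist_force'])
c0=load('pics/t0.npz')
for n,k in(('start',c0),('now',c)):
    h=cv2.cvtColor(k['frame'],cv2.COLOR_RGB2HSV)[285:318,250:285]; m=(h[...,2]<60).astype(np.uint8)
    q,l,st,ce=cv2.connectedComponentsWithStats(m); j=1+np.argmax(st[1:,4]); print(n,'knob',ce[j]+[250,285],st[j])
A=cv2.resize(cv2.imread('pics/t6.png')[200:340,200:340],(600,600),interpolation=cv2.INTER_CUBIC);cv2.imwrite('pics/z6.png',A)
```

```text
face y 0.23215 0.003976150580335208
[ 0.14128312  0.10357399 -0.2965004 ]
start knob [268.44578313 300.85542169] [12 10 12 13 83]
now knob [268.32307692 300.33846154] [12 10 12 12 65]
```

View pics/z6.png

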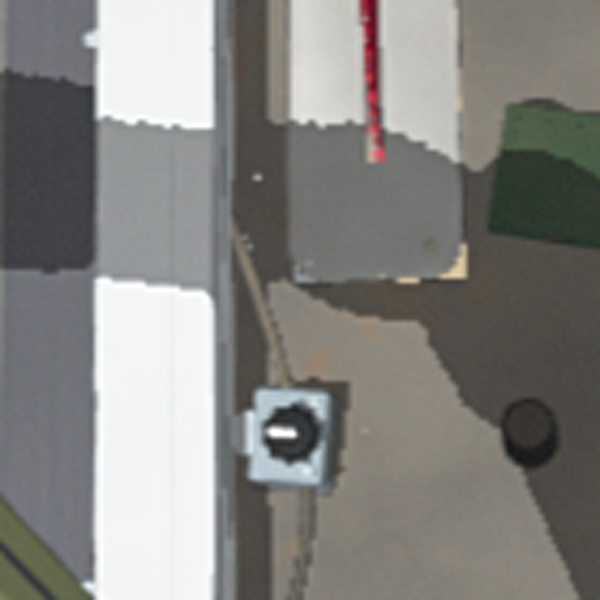

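The fence face meets the nose at crop (238,432). The stop knob has not moved (268.4 → 268.3 px), and the arm is clear. I'll hand the job in.

```bash
python3 -c "
from h import *
print(arm.finish_job())"
```

```text
the job is handed in; nothing more can be done
None
```

I set the fence against the stop's nose and handed the job in at about 32 s; the hand-in reports no verdict.

- **Scrap:** I put both off-cuts and the wedge one at a time into the belt guard. A top picture taken before the fence was touched showed all three lying on its floor, clear of the rim.
- **Fence:** I pushed its left face gently with the shut fingers until it stopped moving. The push force rose from about 7.5 N to 10.3 N, below the 16 to 25 N at which the stop would slide.
- **Last checks:** The final top picture put the face at y ≈ 0.232 m. The nose tip was measured at 0.230 to 0.2316 m at the start, so they agree within the camera's 2 mm. The stop's knob moved about 0.5 pixel (about 1 mm), no more than noise.
- **Bystanders:** The black grip and bit case showed no movement in that picture. I did not measure them, and I did not check the square after the fence push. The arm was clear of everything, with the wrist force near zero.
- **Poorer readings:** The final face reading was noisy, with 4 mm scatter because a shadow crosses the fence. Contact therefore rests mainly on the force and the blocked motion. I did not look at the scrap again after the fence push, though nothing went near the guard.

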